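# Clamp a bone specimen in the bench vise for coring

### The job

Get the bone block ready for coring: in the narrow steel tray only its flat sawn faces can be gripped, but those must go against the vise jaws, so lift it out, stand it base down on the drape, let go and take it again by its two ends. Set it upright on the bed of the small vise, in the middle of the jaws with its sawn faces toward them, and turn the crank clockwise until the bone is caught between both jaws and then about a quarter to half a turn more, so that the sprung jaw holds it firmly without crushing it. Leave everything else on the table where it is.

Things in the scene. Friction and masses are not known exactly. Their poses are not given: they have to be found in the camera images.
- bone: Bone block, about 100 g: 28 mm thick (x), 60 mm long (y), 40 mm tall (z). Origin: centre of its flat base. The sawn faces at x = +-14 mm are flat and vertical, 20 mm high at the ends, 30 mm in the middle; the two ends at y = +-30 mm are flat and vertical up to 20 mm; on top a smooth pale dome. A half turn makes no difference. It starts upright in the tray.
- tray: Narrow open steel tray, fixed, 150 mm along its x, 70 mm along y, 33 mm tall, walls 3 mm, inner floor 6 mm above the table. Origin: centre of its underside. The bone stands in it with x along the tray's x: its ends are 2 mm from the long walls (no room for a finger), but 45 mm or more is free before each sawn face. The drape beyond the tray, right of the vise, is bare.
- vise: Small metal screw vise, fixed. Origin on the table under the middle of the clamping place; x along the screw, crank at the -x end toward the robot; y across the jaws. Foot plate x -101 to +57 mm, y +-42 mm, 9 mm thick. Jaws 44 mm wide (y +-22 mm), their tops 75 mm above the table; the fixed jaw's clamping face is at x = +14 mm. Screw bearing block x -97 to -75 mm, 79 mm tall.
- vise_bed (a point): Point on top of the vise's 44 mm wide bed, 45 mm above the vise's origin, same axes as the vise: where the base centre of the clamped bone belongs. The jaws rise 30 mm above the bed. The sliding jaw pushes the bone along until it meets the fixed jaw, which centres it here in x.
- vise_jaw: Sliding jaw: a sprung steel plate (12 N per mm, 5 mm of give) on the carriage that the crank drives. Origin: middle of its clamping face, 60 mm above the table. In the vise's frame its x is -28 mm when fully open and -14 mm when it holds a bone against the fixed jaw; there it stays while the crank turns on and its springs yield. Gap between the jaws at the start: 36 to 42 mm.
- vise_crank (a joint): Crank angle, rad, about the vise's x; 0 = fully open, handle straight up; grows clockwise seen from the crank's end (handle from the top toward the vise's -y), closing 8 mm a turn; 11.0 = jaw just touches a bone resting on the fixed jaw; range 0 to 16, starts 0 to 4.7. Stays where left; turning takes about 3 N. Springs go solid, crushing the bone, 5/8 turn past touch.
- crank_handle (a point): Middle of the crank's grip sleeve: a dark cylinder, diameter 17 mm, 60 mm long, parallel to the vise's x. It spins freely on its pin, so a hand can carry it round without turning. It circles at a radius of 32 mm in the vise's y-z plane at x = -143 mm; the circle's centre is 62 mm above the table. The crank arm is 30 mm from this point, toward +x.
- cup_clear: Clear cup, 59 mm wide, 66 mm tall, standing loose behind the work; bystander, leave alone. Origin: centre of its underside.
- scissors: Small scissors with gold rings, 54 x 112 x 6 mm, lying loose to the left of the vise; bystander, leave alone.
- forceps_1: Steel forceps, 15 x 104 x 10 mm, lying loose at the left near edge; bystander, leave alone.
- marker_red: Thick white marker with a black cap, 18 x 134 x 19 mm, lying loose at the near edge; bystander, leave alone.

How it is judged:
By the outcome, as a careful person would: the job done as asked, in the order asked, and still so for the second after the job is handed in, with the robot touching nothing.
It also fails if it takes over 72 s, if anything falls off the work surface, if the arm or the gripper's body presses on something with over 40 N, if the wrist force passes 120 N, or if a joint passes its speed limit or range.

### The arm

A 6-joint arm with a two-finger parallel gripper is mounted at the origin on a cart in front of the work surface, level with it; the furniture and walls round the work are solid. World frame = base frame: x ahead of the robot, y to its left, z up, the work surface at z = 0. Lengths are in m, angles in rad, forces in N, time in s.
With the tool pointing down it reaches from about 0.25 to 0.725 m from the base axis. Payload 4 kg.
Tool frame: the origin (TCP) lies where the fingers leave the gripper's body, on its centre line; the fingertips stand 73 mm ahead of it and the grasp point (between the pads) lies 54 mm ahead of it (bot.tips_ahead is the z of the fingertips in the tool frame, in m); z points along the fingers, y is the direction in which the jaws open and shut (so a half turn about z gives the same grasp; the last joint's range is limited). The gripper opens to 85 mm and grips with 20 to 120 N. Pads are 22 mm wide; open, the fingers measure 114 mm over their backs; the gripper's body (76 mm by 85 mm) begins 54 mm behind the grasp point. The pads swing forward as they close: fully open they stand 13 mm farther back than shut.
Start: joints at [0, 0.241, 0.005, 1.335, 0, 1.571], TCP at [0.5, -0, 0.304] pointing down, gripper open.
Joint ranges: [-2.72, 2.72], [-1.05, 1.87], [-1.09, 1.28], [-1.99, 2.15], [-1.42, 1.44], [-3.14, 3.14]. Speed limits (rad/s): [2.79, 2.79, 3.14, 3.14, 3.14, 3.14].

### API

Orientations are given as a unit quaternion [x, y, z, w].
In Python, from workcell import readout, camera, get_calibration, order, bot gives the robot as it stands.
- The arm moves only by the tool send_rows, never from a script. Its argument "moves" is a list of rows, each a list of 3 entries, a list of its own where there are three numbers: the shift along the tool's x, y, z in mm, then the turn, a rotation vector about the tool's x, y, z in rad, then the finger opening in mm, from 0 to 85.4. In form: [[[dx, dy, dz], [ax, ay, az], grip], ...]. A call has 1 to 12 rows; each row is the pose to reach, as a shift and turn from the pose measured when the call began, along the tool's axes at that moment; what a row does not reach only later rows make up. A row lasts 1/12 s, in which the tool goes at most 41.7 mm and 7.16 degrees, less where a joint would pass 70% of its speed; a pose out of reach is approached as far as the arm can. A call with a gripper value outside its range is refused whole. The fingers move at their own pace and stop on an object; the grip force is fixed at half the most. Time passes only in rows, so rows that repeat a pose let the fingers close. It gives the time, the measured TCP pose, the force and the opening at its end, in the units of the state.
- readout.get_obs(): the state, without advancing time (a new reading comes with each control period).
- camera(name): name is "scene" or "side" or "wrist"; returns the picture (400x640x3 uint8, red, green, blue); there is no depth.
- get_calibration(name): a dict with "fx", "fy", "cx", "cy" (pixels), "k1" (the pictures are not rectified: a ray, as slopes to the right and down, at radius r is drawn at 1 + k1 r^2 times it, then the intrinsics apply), "R" (3x3) and "t" (3): a world point X has camera coordinates R X + t. Camera axes: x right, y down, z forward; pixel columns grow to the right and rows downward; lengths in m; the calibration is good to about 2 mm. A picture is of the moment at which its call begins: read the wrist's pose just before it. get_calibration takes no time and is no camera call; for the wrist camera it gives the pose at the moment of the call.
- order.job_done(): hands the job in, once; it reports no verdict.
The state is a dict: "clock": time; "joint_pos": joint angles; "joint_vel": joint speeds; "tau": joint torques, N m; "eef_pos": TCP position; "tool_rot": TCP orientation; "ft_force": force on the tool from outside, world axes, zero at the start; "ft_torque": the same for the moment, N m; "grip_width": finger opening in m.
Only numpy, scipy, OpenCV 4.12 (cv2) and the standard library are available. Lean on these libraries where they do the work, as an engineer would, in place of code of your own. Each camera call takes 0.05 s, during which the arm holds its last target. There are 200 camera calls.

## Working session

There is one attempt and no reset: what is moved stays moved. The work goes in short steps, Python scripts to look and compute and a tool call to move; the robot and the scene stay as the last step left them, time stands still between calls to the robot, and variables do not carry over. Pictures are saved under pics/ and viewed, about 8 in all and at most 12, crops included, and the job is handed in when it is done.

Besides the shell and the picture viewer there is one more tool, called in YAML: its name, and indented under it one key for each argument. send_rows: Moves the arm, as the interface text tells. Its arguments: {"type":"object","properties":{"moves":{"type":"array","items":{"type":"array"}}},"required":["moves"]}

```bash
ls; mkdir -p pics; python3 - <<'E'
from workcell import readout,camera,get_calibration
import cv2,numpy as np
o=readout.get_obs();print(o)
for n in("scene","side","wrist"):
    c=get_calibration(n);print(n,{k:np.round(v,4).tolist() for k,v in c.items()})
    cv2.imwrite(f"pics/{n}0.png",camera(n)[:,:,::-1])
E
```

```text
pics
{'clock': 0.0, 'joint_pos': array([ 3.22478827e-05,  2.41397921e-01,  3.70816241e-03,  1.33520533e+00,
       -1.52747880e-06,  1.57078609e+00]), 'joint_vel': array([ 0.00081747,  0.0010465 , -0.00022522, -0.00118512, -0.00137988,
        0.00035742]), 'tau': array([ 5.50268451e-04, -3.72315860e+01,  2.52406776e+01,  1.67737965e-02,
        2.29149265e-05,  1.14679995e-05]), 'eef_pos': array([4.99510061e-01, 1.57554470e-05, 3.03014196e-01]), 'tool_rot': array([ 0.70709137,  0.70712141, -0.00074257, -0.00074148]), 'ft_force': array([-0.42559077,  0.15445104, -0.196225  ]), 'ft_torque': array([ 0.03196681, -0.02396745,  0.01032856]), 'grip_width': 0.08551446869191061}
scene {'fx': 489.4674, 'fy': 489.4674, 'cx': 318.594, 'cy': 197.8149, 'k1': -0.0055, 'R': [[-0.4799, -0.8773, -0.0061], [-0.4725, 0.2643, -0.8408], [0.7392, -0.4006, -0.5413]], 't': [0.4787, 0.2872, 0.6613]}
side {'fx': 390.5891, 'fy': 390.5891, 'cx': 317.3086, 'cy': 201.855, 'k1': -0.0545, 'R': [[0.9732, -0.2289, -0.0227], [-0.1117, -0.3841, -0.9165], [0.2011, 0.8945, -0.3994]], 't': [-0.4689, 0.2103, 0.5929]}
wrist {'fx': 301.6919, 'fy': 301.6919, 'cx': 315.1617, 'cy': 202.3609, 'k1': -0.0292, 'R': [[1.0, -0.0018, -0.0024], [-0.0009, -0.9469, 0.3215], [-0.0029, -0.3215, -0.9469]], 't': [-0.4982, -0.0413, 0.3807]}
```

View pics/scene0.png

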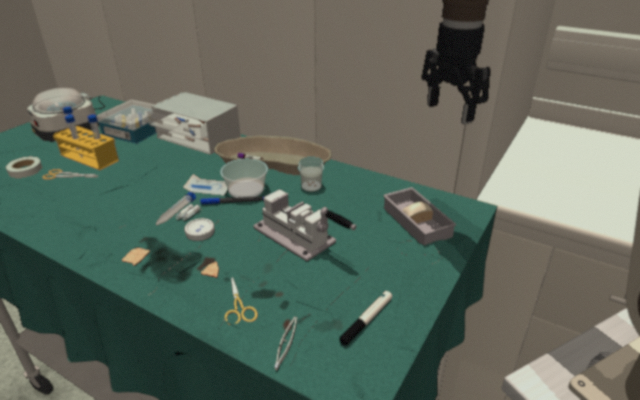

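View pics/side0.png

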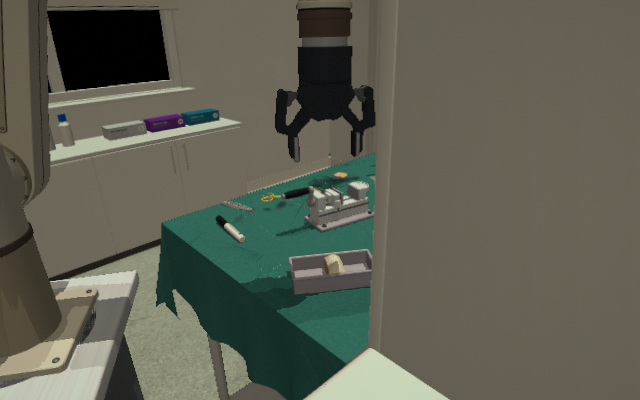

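View pics/wrist0.png

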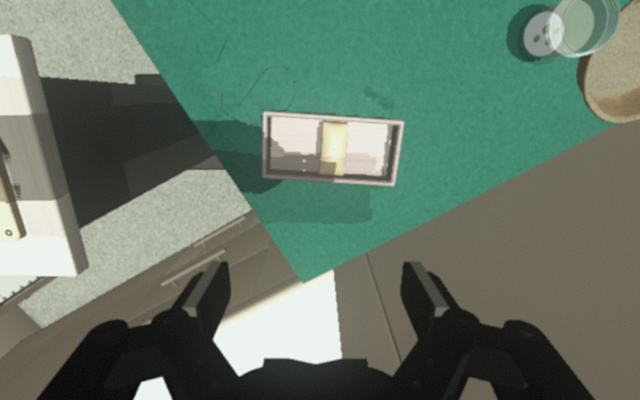

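```bash
cat > h.py <<'E'
import numpy as np,cv2,json
from workcell import readout,camera,get_calibration
from scipy.spatial.transform import Rotation as Rot
def ray(c,p):
    d=(np.array(p,float)-[c["cx"],c["cy"]])/[c["fx"],c["fy"]]
    u=d.copy()
    for _ in range(20): u=d/(1+c["k1"]*(u@u))
    R=np.array(c["R"]);t=np.array(c["t"])
    v=R.T@[u[0],u[1],1];return -R.T@t,v/np.linalg.norm(v)
def onz(c,p,z):
    o,v=ray(c,p);return o+v*(z-o[2])/v[2]
def proj(c,X):
    X=np.array(c["R"])@X+np.array(c["t"]);u=X[:2]/X[2]
    return u*(1+c["k1"]*(u@u))*[c["fx"],c["fy"]]+[c["cx"],c["cy"]]
def tri(obs):
    A=np.zeros((3,3));b=np.zeros(3)
    for c,p in obs:
        o,v=ray(c,p);M=np.eye(3)-np.outer(v,v);A+=M;b+=M@o
    X=np.linalg.solve(A,b);return X,[np.round(proj(c,X)-p,1).tolist() for c,p in obs]
def snap(n,name):
    c=get_calibration(n);im=camera(n)[:,:,::-1].copy()
    cv2.imwrite(f"pics/{name}.png",im)
    json.dump({k:np.array(v).tolist() for k,v in c.items()},open(f"pics/{name}.json","w"));return c,im
def cal(name): return json.load(open(f"pics/{name}.json"))
def tool(X,R=None):  # world delta -> tool mm from current pose
    o=readout.get_obs();return Rot.from_quat(o["tool_rot"]).inv().apply(np.array(X)-o["eef_pos"])*1000
E
python3 - <<'E'
from h import *
from workcell import bot
print([(a,getattr(bot,a)) for a in dir(bot) if a[0]!='_'])
s=get_calibration("scene");w=get_calibration("wrist")
for p in[(254,228),(306,257),(335,237),(282,208)]:print("plate",onz(s,p,.009).round(3))
for p in[(328,210),(355,225)]:print("handle",onz(s,p,.062).round(3))
for p in[(264,112),(404,122),(396,186),(263,178)]:print("tray",onz(w,p,.033).round(3))
for p in[(323,123),(346,124),(344,175),(321,174)]:print("bone",onz(w,p,.04).round(3))
print("cup",onz(s,(312,190),0).round(3),"sciss",onz(s,(235,280),0).round(3),onz(s,(255,315),0).round(3),"marker",onz(s,(388,295),0).round(3),onz(s,(346,338),0).round(3))
E
```

```text
[('Unreachable', <class 'workcell.Unreachable'>), ('tips_ahead', 0.0726)]
plate [0.651 0.34  0.009]
plate [0.518 0.29  0.009]
plate [0.544 0.211 0.009]
plate [0.69  0.259 0.009]
handle [0.567 0.214 0.062]
handle [0.498 0.195 0.062]
tray [0.443 0.07  0.033]
tray [0.596 0.06  0.033]
tray [ 0.593 -0.013  0.033]
tray [ 0.438 -0.003  0.033]
bone [0.507 0.059 0.04 ]
bone [0.532 0.058 0.04 ]
bone [0.531 0.002 0.04 ]
bone [0.505 0.003 0.04 ]
cup [0.736 0.16  0.   ] sciss [0.532 0.427 0.   ] [0.436 0.428 0.   ] marker [0.367 0.208 0.   ] [0.321 0.321 0.   ]
```

send_rows:
  moves:
    - [[140, 50, -40], [0, 0, 0], 60]
    - [[140, 50, -40], [0, 0, 0], 60]
    - [[140, 50, -40], [0, 0, 0], 60]
    - [[140, 50, -40], [0, 0, 0], 60]
    - [[140, 50, -40], [0, 0, 0], 60]
    - [[140, 50, -40], [0, 0, 0], 60]
    - [[140, 50, -40], [0, 0, 0], 60]

```text
clock: 0.73
eef_pos: [0.5492, 0.1397, 0.3423]
tool_rot: [0.707, 0.707, -0.002, -0.001]
ft_force: [0.2, -0.9, 1.0]
grip_width: 0.06
```

```bash
python3 - <<'E'
from h import *
snap("wrist","w1");print(readout.get_obs()["eef_pos"])
E
```

```text
[0.54912998 0.13917716 0.34239992]
```

send_rows:
  moves:
    - [[130, 10, 0], [0, 0, 0], 60]
    - [[130, 10, 0], [0, 0, 0], 60]
    - [[130, 10, 0], [0, 0, 0], 60]
    - [[130, 10, 0], [0, 0, 0], 60]
    - [[130, 10, 0], [0, 0, 0], 60]
    - [[130, 10, 0], [0, 0, 0], 60]

```text
clock: 1.28
eef_pos: [0.559, 0.268, 0.3417]
tool_rot: [0.708, 0.707, -0.002, -0.001]
ft_force: [-0.3, 0.5, 0.4]
grip_width: 0.0598
```

```bash
python3 - <<'E'
from h import *
snap("wrist","w2");print(readout.get_obs()["eef_pos"],readout.get_obs()["clock"])
a=cv2.imread("pics/w1.png")[0:300];b=cv2.imread("pics/w2.png")[0:300]
cv2.imwrite("pics/m1.png",np.vstack([a,b]))
E
```

```text
[0.55913922 0.26740712 0.34207565] 1.3333
```

View pics/m1.png

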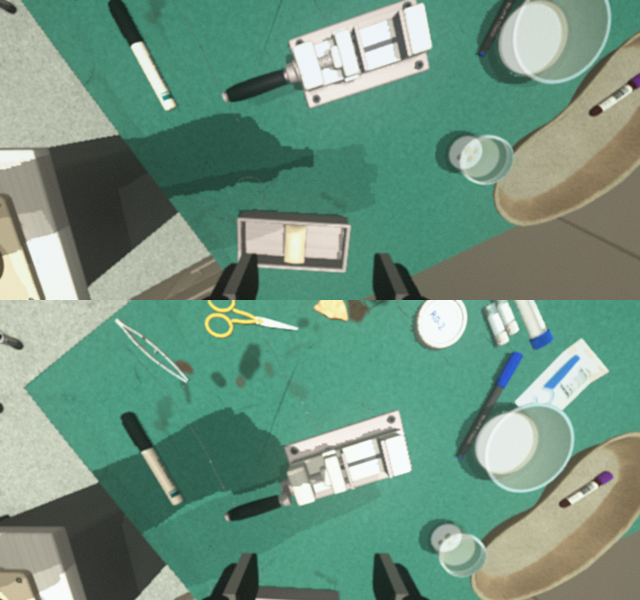

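```bash
python3 - <<'E'
from h import *
out=[]
for n,y0 in(("w1",0),("w2",100)):
    im=cv2.imread(f"pics/{n}.png")[y0:y0+130,215:445]
    im=cv2.resize(im,None,fx=2.3*1.4,fy=2.3,interpolation=cv2.INTER_CUBIC)
    for k in range(0,230,10): cv2.line(im,(int(k*3.22),0),(int(k*3.22),4 if k%50!=35 else 12),(0,0,255),1)
    for k in range(0,130,10): cv2.line(im,(0,int(k*2.3)),(4 if k%50 else 12,int(k*2.3)),(0,0,255),1)
    out.append(im)
cv2.imwrite("pics/m2.png",np.vstack(out));print(out[0].shape)
E
```

```text
(299, 741, 3)
```

View pics/m2.png

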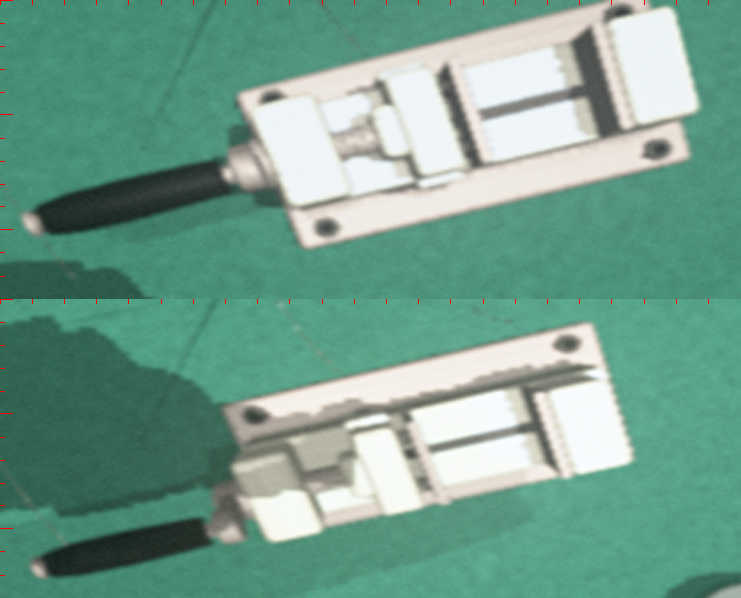

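```bash
cat > v.py <<'E'
from h import *
c1,c2=cal("w1"),cal("w2")
P1=lambda u,v:(215+u/3.22,v/2.3)
P2=lambda u,v:(215+u/3.22,100+(v-299)/2.3)
T={"plateA":((237,93),(222,405)),"hole-+":((272,97),(256,415)),"hole++":((620,10),(568,343)),
"fj+-":((698,107),(633,460)),"fj++":((672,6),(608,372)),"bb-+":((255,108),(233,467)),"bb+-":((350,192),(325,527)),"bb--":((292,207),(272,542)),
"h_near":((44,220),(45,565)),"h_far":((228,172),(210,531))}
for k,(a,b) in T.items():
    X,r=tri([(c1,P1(*a)),(c2,P2(*b))]);print(k,(X*1000).round(1),r[0])
pl=np.array([onz(c1,P1(237,93),.009),onz(c1,P1(305,248),.009),onz(c1,P1(690,158),.009),onz(c2,P2(592,323),.009),onz(c2,P2(222,405),.009)])
vv=np.array([[-101,42],[-101,-42],[57,-42],[57,42],[-101,42]])/1000
# add bearing block & fixed jaw tops
pl=np.vstack([pl]+[onz(c,P(*q),.079) for c,P,q in((c1,P1,(255,108)),(c1,P1,(292,207)),(c1,P1,(350,192)),(c2,P2,(233,467)),(c2,P2,(272,542)),(c2,P2,(325,527)))])
vv=np.vstack([vv,np.array([[-97,None],[-97,None],[-75,None]]*2,float)/1000*0+np.nan])[:5]
q=pl[:5,:2];a=vv-vv.mean(0);b=q-q.mean(0)
th=np.arctan2((a[:,0]*b[:,1]-a[:,1]*b[:,0]).sum(),(a*b).sum())
R=np.array([[np.cos(th),-np.sin(th)],[np.sin(th),np.cos(th)]]);o=q.mean(0)-R@vv.mean(0)
if __name__=="__main__":
    print("yaw",np.degrees(th),"o",o,"res",((q-o-vv@R.T)*1000).round(1).tolist())
    print("bb in vise",((pl[5:,:2]-o)@R*1000).round(1).tolist())
    for k,(a,b) in T.items():
        X,_=tri([(c1,P1(*a)),(c2,P2(*b))]);print(k,((X[:2]-o)@R*1000).round(1),round(X[2]*1000,1))
    # sliding jaw gap at top z=.075: fixed jaw face edge / moving jaw face edge midpoints
E
python3 v.py
```

```text
plateA [515.  291.3   4.6] [-0.2, -0.0]
hole-+ [529.4 287.4  16.3] [0.3, 0.0]
hole++ [653.2 326.9  17. ] [0.0, 0.0]
fj+- [666.5 274.2  74.1] [0.4, 0.0]
fj++ [656.9 316.   64.5] [0.1, 0.0]
bb-+ [526.5 272.4  81.3] [-0.5, -0.1]
bb+- [557.2 238.7  72. ] [0.5, 0.0]
bb-- [538.1 232.1  76.5] [0.3, 0.0]
h_near [460.6 226.7  94.9] [-0.9, -0.1]
h_far [519.2 245.4  98.5] [-0.4, -0.0]
yaw 17.392695032575975 o [0.62331324 0.28161733] res [[1.2, -0.9], [1.0, 1.3], [-1.9, 0.7], [-1.2, -1.5], [0.9, 0.5]]
bb in vise [[-94.7, 20.4], [-96.4, -21.8], [-76.7, -21.3], [-96.0, 19.9], [-95.4, -21.1], [-74.7, -19.2]]
plateA [-100.4   41.6] 4.6
hole-+ [-87.9  33.6] 16.3
hole++ [42.1 34.2] 17.0
fj+- [ 39. -20.] 74.1
fj++ [42.3 22.7] 64.5
bb-+ [-95.2  20.2] 81.3
bb+- [-75.9 -21.2] 72.0
bb-- [-96.1 -21.8] 76.5
h_near [-171.7   -3.8] 94.9
h_far [-110.2   -3.4] 98.5
```

```bash
python3 - <<'E'
from h import *
c0=dict(fx=301.6919,fy=301.6919,cx=315.1617,cy=202.3609,k1=-.0292,R=[[1.0,-0.0018,-0.0024],[-0.0009,-0.9469,0.3215],[-0.0029,-0.3215,-0.9469]],t=[-0.4982,-0.0413,0.3807])
obs=[]
for n,c in(("wrist0",c0),("w1",cal("w1"))):
    im=cv2.imread(f"pics/{n}.png");h=cv2.cvtColor(im,cv2.COLOR_BGR2HSV)
    m=cv2.inRange(h,(12,45,100),(35,255,255))
    if n=="wrist0": m[:100]=0;m[200:]=0
    else: m[:200]=0;m[275:]=0
    m[:,:240]=0;m[:,400:]=0
    cs,_=cv2.findContours(m,0,1);k=max(cs,key=cv2.contourArea)
    r=cv2.minAreaRect(k);B=cv2.boxPoints(r);print(n,np.round(r[0],1),np.round(r[1],1),round(r[2],1),cv2.contourArea(k))
    obs.append((c,np.array(r[0])))
    W=np.array([onz(c,p,.036)[:2] for p in B])*1000;print(W.round(1).tolist(),W.mean(0).round(1))
X,r=tri(obs);print("bone centre (mid of visible)",X.round(4),r)
q0=[(264,112),(404,122),(396,186),(263,178)];q1=[(239,211),(350,220),(347,272),(238,264)]
for a,b in zip(q0,q1):
    X,r=tri([(c0,a),(cal("w1"),b)]);print("tray",(X*1000).round(1),r[0])
E
```

```text
wrist0 [332.9 147.7] [25.8 54.1] 4.8 777.0
[[501.3, 2.7], [506.1, 62.4], [534.0, 60.1], [530.7, 0.2]] [518.   31.4]
w1 [294.9 244.2] [22.  39.7] 3.7 359.0
[[501.1, 3.0], [506.8, 63.8], [536.4, 61.8], [532.2, 0.8]] [519.1  32.4]
bone centre (mid of visible) [0.5186 0.0315 0.0326] [[0.3, 0.1], [-0.2, -0.1]]
tray [437.4  69.6   3.1] [-0.5, -0.2]
tray [598.5  59.6  15.4] [-1.7, -0.8]
tray [593.  -12.9  32.8] [0.1, 0.1]
tray [435.5  -4.5  25.8] [-0.8, -0.2]
```

```bash
cat >> h.py <<'E'
def go(X,yaw):
    """shift/turn from the present pose to TCP X (m), tool down, tool y at yaw (deg)"""
    o=readout.get_obs();R0=Rot.from_quat(o["tool_rot"]);a=np.radians(yaw)
    y=np.array([np.cos(a),np.sin(a),0]);z=np.array([0,0,-1.]);x=np.cross(y,z)
    best=(R0.inv()*Rot.from_matrix(np.c_[x,y,z])).as_rotvec()
    print("to",X,yaw,"shift",(R0.inv().apply(np.array(X)-o["eef_pos"])*1000).round(1),"turn",best.round(3))
def st():
    o=readout.get_obs();print("t",round(o["clock"],2),"p",o["eef_pos"].round(4),"j",o["joint_pos"].round(3),"F",o["ft_force"].round(1),"g",round(o["grip_width"],4))
E
python3 - <<'E'
from h import *
st();go([.5186,.0305,.18],-3.8);go([.5186,.0305,.082],-3.8)
E
```

```text
t 1.33 p [0.5591 0.2674 0.3421] j [0.446 0.485 0.457 1.548 0.    2.019] F [ 0.4 -0.3  0.8] g 0.06
to [0.5186, 0.0305, 0.18] -3.8 shift [-236.7  -39.3  162.7] turn [-0.004  0.002  0.064]
to [0.5186, 0.0305, 0.082] -3.8 shift [-236.5  -38.9  260.7] turn [-0.004  0.002  0.064]
```

send_rows:
  moves:
    - [[-237, -39, 163], [-0.004, 0.002, 0.064], 60]
    - [[-237, -39, 163], [-0.004, 0.002, 0.064], 60]
    - [[-237, -39, 163], [-0.004, 0.002, 0.064], 60]
    - [[-237, -39, 163], [-0.004, 0.002, 0.064], 60]
    - [[-237, -39, 163], [-0.004, 0.002, 0.064], 60]
    - [[-237, -39, 163], [-0.004, 0.002, 0.064], 60]
    - [[-237, -39, 163], [-0.004, 0.002, 0.064], 60]
    - [[-237, -39, 163], [-0.004, 0.002, 0.064], 60]
    - [[-237, -39, 163], [-0.004, 0.002, 0.064], 60]

```text
clock: 2.08
eef_pos: [0.5168, 0.0265, 0.1787]
tool_rot: [0.733, 0.681, -0.001, -0.001]
ft_force: [0.4, 0.4, 0.6]
grip_width: 0.0599
```

```bash
python3 - <<'E'
from h import *
st();snap("wrist","w3");snap("side","s3")
go([.5186,.0305,.082],-3.8)
a=cv2.imread("pics/w3.png");b=cv2.imread("pics/s3.png")[180:320,230:400]
a=cv2.resize(a,(480,300));b=cv2.resize(b,(310,255));o=np.zeros((300,790,3),np.uint8);o[:,:480]=a;o[:255,480:]=b
cv2.imwrite("pics/m3.png",o)
E
```

```text
t 2.08 p [0.5168 0.0265 0.1787] j [ 0.051  0.366 -0.162  1.046 -0.     1.695] F [0.4 0.4 0.6] g 0.0599
to [0.5186, 0.0305, 0.082] -3.8 shift [ 1.3 -0.9 98.8] turn [ 0.002 -0.001 -0.003]
```

View pics/m3.png

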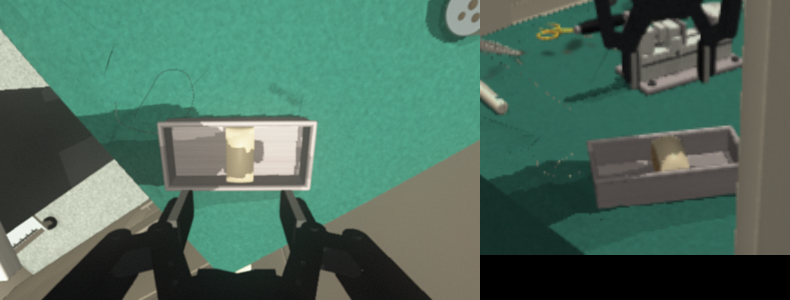

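send_rows:
  moves:
    - [[1, -1, 30], [0, 0, 0], 60]
    - [[1, -1, 60], [0, 0, 0], 60]
    - [[1, -1, 85], [0, 0, 0], 60]
    - [[1, -1, 98], [0, 0, 0], 60]
    - [[1, -1, 98], [0, 0, 0], 60]
    - [[1, -1, 98], [0, 0, 0], 60]
    - [[1, -1, 98], [0, 0, 0], 20]
    - [[1, -1, 98], [0, 0, 0], 20]
    - [[1, -1, 98], [0, 0, 0], 20]
    - [[1, -1, 98], [0, 0, 0], 20]
    - [[1, -1, 98], [0, 0, 0], 20]
    - [[1, -1, 98], [0, 0, 0], 20]

```text
clock: 3.18
eef_pos: [0.52, 0.0305, 0.0847]
tool_rot: [0.731, 0.682, 0.003, 0.002]
ft_force: [0.2, 0.3, 5.9]
grip_width: 0.0268
```

```bash
python3 - <<'E'
from h import *
st();go([.5186,.0305,.16],-3.8)
go([.655,.09,.16],17.4)
E
```

```text
t 3.18 p [0.52   0.0305 0.0847] j [ 5.800e-02  4.790e-01 -2.720e-01  8.130e-01  1.000e-03  1.698e+00] F [0.2 0.3 5.9] g 0.0268
to [0.5186, 0.0305, 0.16] -3.8 shift [  0.   -1.  -75.3] turn [ 0.006 -0.002 -0.002]
to [0.655, 0.09, 0.16] 17.4 shift [ 68.8 131.  -74.4] turn [ 0.006 -0.    -0.372]
```

send_rows:
  moves:
    - [[0, -1, -25], [0, 0, 0], 20]
    - [[0, -1, -50], [0, 0, 0], 20]
    - [[0, -1, -75], [0, 0, 0], 20]
    - [[5, 10, -75], [0, 0, -0.1], 20]
    - [[25, 45, -75], [0, 0, -0.2], 20]
    - [[45, 80, -75], [0, 0, -0.3], 20]
    - [[60, 115, -75], [0.003, 0, -0.372], 20]
    - [[69, 131, -75], [0.006, 0, -0.372], 20]
    - [[69, 131, -75], [0.006, 0, -0.372], 20]
    - [[69, 131, -75], [0.006, 0, -0.372], 20]

```text
clock: 4.02
eef_pos: [0.6553, 0.0907, 0.16]
tool_rot: [0.592, 0.806, -0.0, -0.0]
ft_force: [-0.0, 0.3, -0.8]
grip_width: 0.0268
```

```bash
python3 - <<'E'
from h import *
st();c,im=snap("wrist","w4");cs,sc=snap("side","s4")
go([.655,.09,.080],17.4)
o=np.zeros((350,790,3),np.uint8);o[:300,:480]=cv2.resize(im,(480,300));b=cv2.resize(snap("scene","c4")[1][100:290,340:500],(295,350));o[:,495:]=b
cv2.imwrite("pics/m4.png",o)
E
```

```text
t 4.02 p [0.6553 0.0907 0.16  ] j [0.137 0.646 0.254 1.179 0.    1.404] F [-0.   0.3 -0.8] g 0.0268
to [0.655, 0.09, 0.08] 17.4 shift [-0.2  1.2 80.3] turn [-0.002 -0.001 -0.001]
```

View pics/m4.png

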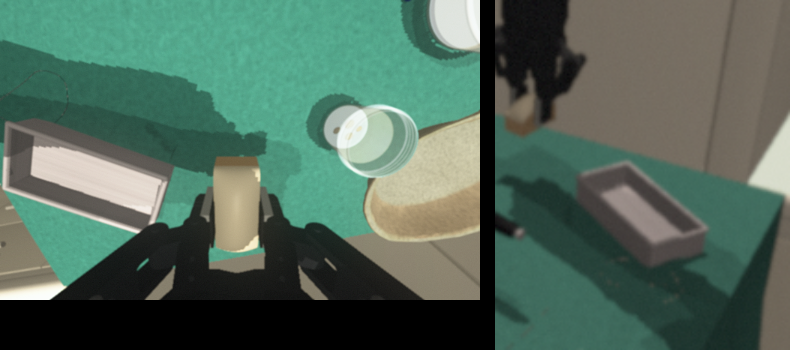

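send_rows:
  moves:
    - [[0, 1, 30], [0, 0, 0], 20]
    - [[0, 1, 60], [0, 0, 0], 20]
    - [[0, 1, 72], [0, 0, 0], 20]
    - [[0, 1, 77], [0, 0, 0], 20]
    - [[0, 1, 79], [0, 0, 0], 20]
    - [[0, 1, 81], [0, 0, 0], 20]
    - [[0, 1, 81], [0, 0, 0], 20]
    - [[0, 1, 81], [0, 0, 0], 20]

```text
clock: 4.83
eef_pos: [0.6557, 0.0901, 0.0812]
tool_rot: [0.592, 0.806, 0.001, 0.0]
ft_force: [-0.8, 0.3, 0.5]
grip_width: 0.0269
```

```bash
python3 - <<'E'
from h import *
st()
E
```

```text
t 4.83 p [0.6557 0.0901 0.0812] j [0.137 0.717 0.164 1.016 0.    1.405] F [-0.8  0.3  0.5] g 0.0269
```

send_rows:
  moves:
    - [[0, 0, 2], [0, 0, 0], 20]
    - [[0, 0, 3], [0, 0, 0], 20]
    - [[0, 0, 4], [0, 0, 0], 20]
    - [[0, 0, 4], [0, 0, 0], 20]

```text
clock: 5.17
eef_pos: [0.6564, 0.0902, 0.0788]
tool_rot: [0.592, 0.806, 0.001, 0.001]
ft_force: [-1.4, -0.0, 4.5]
grip_width: 0.0266
```

send_rows:
  moves:
    - [[0, 0, 0], [0, 0, 0], 60]
    - [[0, 0, 0], [0, 0, 0], 60]
    - [[0, 0, 0], [0, 0, 0], 60]
    - [[0, 0, 0], [0, 0, 0], 60]
    - [[0, 0, -30], [0, 0, 0], 60]
    - [[0, 0, -60], [0, 0, 0], 60]
    - [[0, 0, -90], [0, 0, 0], 60]
    - [[0, 0, -100], [0, 0, -0.12], 85]
    - [[0, 0, -100], [0, 0, -0.24], 85]
    - [[0, 0, -100], [0, 0, -0.36], 85]
    - [[0, 0, -100], [0, 0, -0.48], 85]
    - [[0, 0, -100], [0, 0, -0.6], 85]

```text
clock: 6.17
eef_pos: [0.6559, 0.0901, 0.1787]
tool_rot: [0.325, 0.946, 0.001, 0.002]
ft_force: [0.5, 0.6, 0.4]
grip_width: 0.0852
```

```bash
python3 - <<'E'
from h import *
st();go([.656,.09,.175],107.4)
c,im=snap("wrist","w5")
h=cv2.cvtColor(im,cv2.COLOR_BGR2HSV);m=cv2.inRange(h,(10,45,90),(35,255,255))
cs,_=cv2.findContours(m,0,1)
for k in sorted(cs,key=cv2.contourArea)[-4:]:
    r=cv2.minAreaRect(k);print(np.round(r[0],1),np.round(r[1],1),round(r[2],1),onz(c,r[0],.02).round(4))
E
```

```text
t 6.17 p [0.6559 0.0901 0.1787] j [0.136 0.631 0.277 1.214 0.    0.799] F [0.5 0.6 0.4] g 0.0852
to [0.656, 0.09, 0.175] 107.4 shift [-0.1 -0.1  3.7] turn [ 0.001  0.003 -0.966]
[316.  207.4] [40.3 76.4] 35.0 [0.6553 0.0908 0.02  ]
[288.7 358.4] [154.7  60.6] 17.8 [ 0.7628 -0.027   0.02  ]
[557.2 344.5] [165.4 107.7] 0.9 [0.9157 0.1896 0.02  ]
[ 90.  320.5] [180. 157.] 0.0 [ 0.6132 -0.1467  0.02  ]
```

send_rows:
  moves:
    - [[0, 0, 3], [0, 0, -0.12], 85]
    - [[0, 0, 3], [0, 0, -0.24], 85]
    - [[0, 0, 3], [0, 0, -0.36], 85]
    - [[0, 0, 3], [0, 0, -0.48], 85]
    - [[0, 0, 3], [0, 0, -0.6], 85]
    - [[0, 0, 3], [0, 0, -0.72], 85]
    - [[0, 0, 3], [0, 0, -0.84], 85]
    - [[0, 0, 3], [0, 0.002, -0.966], 85]
    - [[0, 0, 3], [0, 0.002, -0.966], 85]
    - [[0, 0, 3], [0, 0.002, -0.966], 85]

```text
clock: 7.05
eef_pos: [0.6559, 0.0902, 0.1754]
tool_rot: [-0.151, 0.989, 0.0, 0.001]
ft_force: [0.4, -0.2, 0.0]
grip_width: 0.0851
```

```bash
python3 - <<'E'
from h import *
st();go([.6555,.0905,.07],107.4)
c,im=snap("wrist","w6")
h=cv2.cvtColor(im,cv2.COLOR_BGR2HSV);m=cv2.inRange(h,(10,45,90),(35,255,255))
cs,_=cv2.findContours(m,0,1)
for k in sorted(cs,key=cv2.contourArea)[-4:]:
    r=cv2.minAreaRect(k);print(np.round(r[0],1),np.round(r[1],1),round(r[2],1),onz(c,r[0],.02).round(4))
cv2.imwrite("pics/m6.png",im)
E
```

```text
t 7.05 p [0.6559 0.0902 0.1754] j [ 1.36e-01  6.35e-01  2.75e-01  1.21e+00  1.00e-03 -1.67e-01] F [ 0.4 -0.2  0. ] g 0.0851
to [0.6555, 0.0905, 0.07] 107.4 shift [  0.4   0.4 105.4] turn [ 0.001  0.001 -0.001]
[153. 388.] [36. 22.] 0.0 [ 0.8897 -0.0111  0.02  ]
[276.2 358.9] [21.  85.1] 81.4 [0.813  0.0992 0.02  ]
[313.5 209. ] [44. 75.] 90.0 [0.6549 0.0881 0.02  ]
[ 93.  199.5] [399. 186.] 90.0 [ 0.6993 -0.082   0.02  ]
```

View pics/m6.png

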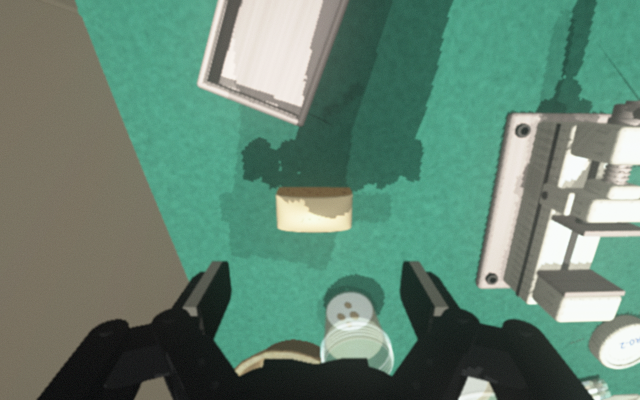

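send_rows:
  moves:
    - [[0, 0, 30], [0, 0, 0], 85]
    - [[0, 0, 60], [0, 0, 0], 85]
    - [[0, 0, 85], [0, 0, 0], 85]
    - [[0, 0, 100], [0, 0, 0], 85]
    - [[0, 0, 105], [0, 0, 0], 85]
    - [[0, 0, 105], [0, 0, 0], 85]
    - [[0, 0, 105], [0, 0, 0], 50]
    - [[0, 0, 105], [0, 0, 0], 50]
    - [[0, 0, 105], [0, 0, 0], 50]
    - [[0, 0, 105], [0, 0, 0], 50]
    - [[0, 0, 105], [0, 0, 0], 50]
    - [[0, 0, 105], [0, 0, 0], 50]

```text
clock: 8.1
eef_pos: [0.6575, 0.0904, 0.0728]
tool_rot: [-0.151, 0.989, 0.0, 0.003]
ft_force: [0.3, 0.6, 6.7]
grip_width: 0.0584
```

```bash
python3 - <<'E'
from h import *
import v
st();go([.6555,.0905,.19],107.4)
for vx in(-5,):
    X=v.o+v.R@[vx/1000,0];go([*X,.19],107.4);print(X)
E
```

```text
plateA [515.  291.3   4.6] [-0.2, -0.0]
hole-+ [529.4 287.4  16.3] [0.3, 0.0]
hole++ [653.2 326.9  17. ] [0.0, 0.0]
fj+- [666.5 274.2  74.1] [0.4, 0.0]
fj++ [656.9 316.   64.5] [0.1, 0.0]
bb-+ [526.5 272.4  81.3] [-0.5, -0.1]
bb+- [557.2 238.7  72. ] [0.5, 0.0]
bb-- [538.1 232.1  76.5] [0.3, 0.0]
h_near [460.6 226.7  94.9] [-0.9, -0.1]
h_far [519.2 245.4  98.5] [-0.4, -0.0]
t 8.1 p [0.6575 0.0904 0.0728] j [ 0.136  0.727  0.158  0.996  0.001 -0.167] F [0.3 0.6 6.7] g 0.0584
to [0.6555, 0.0905, 0.19] 107.4 shift [   1.2    0.6 -117.2] turn [-0.     0.006 -0.001]
to [np.float64(0.6185418446624406), np.float64(0.28012273267120436), 0.19] 107.4 shift [ -20.1  192.6 -117.1] turn [-0.     0.006 -0.001]
[0.61854184 0.28012273]
```

send_rows:
  moves:
    - [[0, 0, -35], [0, 0, 0], 50]
    - [[0, 0, -70], [0, 0, 0], 50]
    - [[0, 0, -105], [0, 0, 0], 50]
    - [[-3, 25, -117], [0, 0.003, 0], 50]
    - [[-7, 60, -117], [0, 0.006, 0], 50]
    - [[-11, 95, -117], [0, 0.006, 0], 50]
    - [[-15, 130, -117], [0, 0.006, 0], 50]
    - [[-19, 165, -117], [0, 0.006, 0], 50]
    - [[-21, 185, -117], [0, 0.006, 0], 50]
    - [[-21, 193, -117], [0, 0.006, 0], 50]
    - [[-21, 193, -117], [0, 0.006, 0], 50]
    - [[-21, 193, -117], [0, 0.006, 0], 50]

```text
clock: 9.1
eef_pos: [0.6192, 0.2802, 0.1897]
tool_rot: [-0.151, 0.989, -0.001, -0.0]
ft_force: [-1.1, -1.1, -1.1]
grip_width: 0.0587
```

```bash
sed -i 's/^for k,(a,b) in T.items():/for k,(a,b) in []:/' v.py; python3 - <<'E'
from h import *
import v
st();X=v.o+v.R@[-.004,0];go([*X,.119],107.4)
c,im=snap("wrist","w7");a=im[100:400,170:490]
b=snap("side","s7")[1][130:250,280:375]
o=np.zeros((480,790,3),np.uint8);o[:384,:410]=cv2.resize(a,(410,384));o[:480,410:]=cv2.resize(b,(380,480));cv2.imwrite("pics/m7.png",o)
E
```

```text
t 9.1 p [0.6192 0.2802 0.1897] j [ 4.250e-01  6.630e-01  3.640e-01  1.273e+00 -1.000e-03  1.220e-01] F [-1.1 -1.1 -1.1] g 0.0587
to [np.float64(0.6194961231096262), np.float64(0.2804216517994599), 0.119] 107.4 shift [-0.4  0.2 70.7] turn [-0.001 -0.001 -0.001]
```

View pics/m7.png

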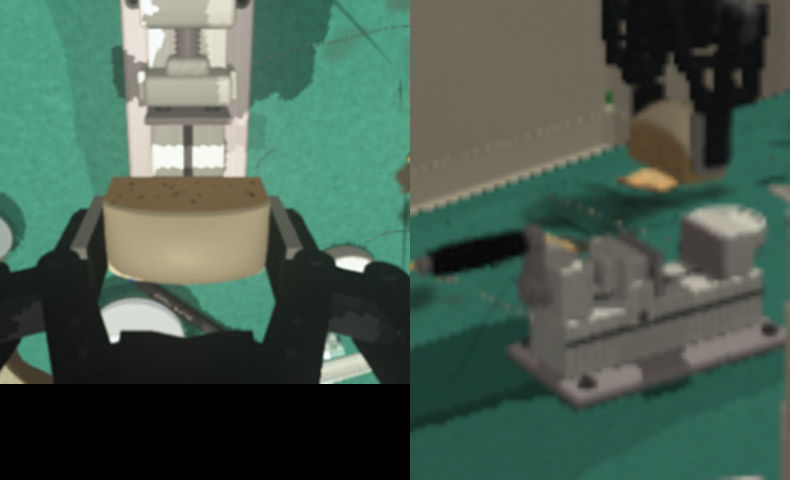

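send_rows:
  moves:
    - [[0, 0, 20], [0, 0, 0], 50]
    - [[0, 0, 32], [0, 0, 0], 50]
    - [[0, 0, 40], [0, 0, 0], 50]
    - [[0, 0, 46], [0, 0, 0], 50]
    - [[0, 0, 54], [0, 0, 0], 50]
    - [[0, 0, 62], [0, 0, 0], 50]
    - [[0, 0, 68], [0, 0, 0], 50]
    - [[0, 0, 71], [0, 0, 0], 50]
    - [[0, 0, 72], [0, 0, 0], 50]
    - [[0, 0, 73], [0, 0, 0], 50]
    - [[0, 0, 73], [0, 0, 0], 50]

```text
clock: 10.12
eef_pos: [0.6197, 0.279, 0.1179]
tool_rot: [-0.15, 0.989, -0.0, 0.0]
ft_force: [-1.9, -1.0, 4.5]
grip_width: 0.0585
```

send_rows:
  moves:
    - [[0, 0, 0], [0, 0, 0], 80]
    - [[0, 0, 0], [0, 0, 0], 80]
    - [[0, 0, 0], [0, 0, 0], 80]
    - [[0, 0, 0], [0, 0, 0], 80]
    - [[0, 0, -25], [0, 0, 0], 80]
    - [[0, 0, -50], [0, 0, 0], 80]
    - [[0, 0, -80], [0, 0, 0], 80]
    - [[0, 0, -110], [0, 0, 0], 80]
    - [[50, 0, -130], [0, 0, 0], 60]
    - [[90, 0, -140], [0, 0, 0], 60]
    - [[90, 0, -140], [0, 0, 0], 60]
    - [[90, 0, -140], [0, 0, 0], 60]

```text
clock: 11.12
eef_pos: [0.5314, 0.2518, 0.2597]
tool_rot: [-0.15, 0.989, -0.0, 0.0]
ft_force: [0.1, -0.7, 0.1]
grip_width: 0.0602
```

```bash
python3 - <<'E'
from h import *
import v
st()
for vx in(-.148,):
    X=v.o+v.R@[vx,-.0035];go([*X,.17],107.4)
c,im=snap("wrist","w8")
cv2.imwrite("pics/m8.png",im)
E
```

```text
t 11.12 p [0.5314 0.2518 0.2597] j [ 4.430e-01  4.360e-01  1.680e-01  1.303e+00 -1.000e-03  1.410e-01] F [ 0.1 -0.7  0.1] g 0.0602
to [np.float64(0.4831262436637936), np.float64(0.23403732276551695), 0.17] 107.4 shift [51.4 -2.5 89.7] turn [-0.001  0.    -0.002]
```

View pics/m8.png

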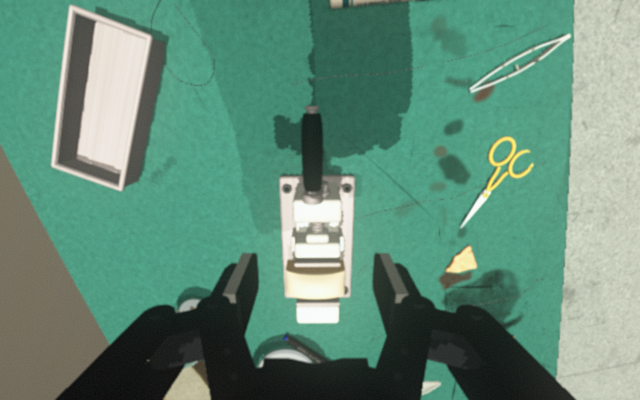

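```bash
python3 - <<'E'
from h import *
import v
c=cal("w8");im=cv2.imread("pics/w8.png")
m=cv2.inRange(cv2.cvtColor(im,cv2.COLOR_BGR2HSV),(0,0,0),(180,255,62));m[:100]=0;m[195:]=0;m[:,:295]=0;m[:,330:]=0
ys,xs=np.nonzero(cv2.morphologyEx(m,cv2.MORPH_OPEN,np.ones((5,5))))
print(len(xs))
for lo,hi in((112,130),(130,150),(150,180)):
    s=(ys>=lo)&(ys<hi);p=(xs[s].mean(),ys[s].mean())
    for z in(.094,):print(np.round(p,1),((onz(c,p,z)[:2]-v.o)@v.R*1000).round(1))
for n,p in(("bone l",(286,282)),("bone r",(345,282)),("bb l",(295,200)),("bb r",(341,200)),("fj l",(297,322)),("fj r",(338,322))):
    print(n,((onz(c,p,{'bo':.06,'bb':.079,'fj':.075}[n[:2]])[:2]-v.o)@v.R*1000).round(1))
h=np.array([-.148,-.0035]);X=v.o+v.R@h;go([*X,.148],107.4)
E
```

```text
1459
[311.4 121.8] [-164.7   -4.1]
[311.6 139.5] [-151.4   -4.1]
[312.1 164. ] [-132.3   -3.8]
bone l [ -1.4 -32.1]
bone r [-1.2 29.1]
bb l [-97.4 -19.1]
bb r [-97.3  21.1]
fj l [ 36.9 -20.8]
fj r [37.1 21.6]
to [np.float64(0.4831262436637936), np.float64(0.23403732276551695), 0.148] 107.4 shift [ 53.4  -2.6 111.1] turn [-0.001  0.002 -0.002]
```

send_rows:
  moves:
    - [[25, -1, 20], [0, 0, 0], 60]
    - [[53, -3, 40], [0, 0, -0.002], 60]
    - [[53, -3, 60], [0, 0, -0.002], 60]
    - [[53, -3, 85], [0, 0, -0.002], 60]
    - [[53, -3, 105], [0, 0, -0.002], 60]
    - [[53, -3, 112], [0, 0, -0.002], 60]
    - [[53, -3, 112], [0, 0, -0.002], 60]
    - [[53, -3, 112], [0, 0, -0.002], 8]
    - [[53, -3, 112], [0, 0, -0.002], 8]
    - [[53, -3, 112], [0, 0, -0.002], 8]
    - [[53, -3, 112], [0, 0, -0.002], 8]
    - [[53, -3, 112], [0, 0, -0.002], 8]

```text
clock: 12.17
eef_pos: [0.4846, 0.2343, 0.1485]
tool_rot: [-0.151, 0.988, 0.0, 0.003]
ft_force: [1.4, 0.5, 2.4]
grip_width: 0.0145
```

```bash
cat > crank.py <<'E'
import sys
from h import *
import v
st();o=readout.get_obs();R0=Rot.from_quat(o["tool_rot"])
d=((o["eef_pos"][:2]-v.o)@v.R)*1000;print("tcp in vise",d.round(1),"z",o["eef_pos"][2])
y0,z0=float(sys.argv[1]),float(sys.argv[2])   # vise-y of circle centre for the TCP, TCP z at circle centre (mm)
th=np.arctan2(-(d[1]-y0),o["eef_pos"][2]*1000-z0);print("theta",round(th,3),"r",round(np.hypot(d[1]-y0,o["eef_pos"][2]*1000-z0),1))
for t in [float(a) for a in sys.argv[3:]]:
    T=np.r_[v.o+v.R@[-.148,(y0-32*np.sin(t))/1000],(z0+32*np.cos(t))/1000]
    print(t,(R0.inv().apply(T-o["eef_pos"])*1000).round(0).astype(int).tolist())
E
python3 crank.py 0.5 116 .4 .9 1.4 1.9 2.4 2.9 3.4 3.9 4.4 4.9 5.4 5.9
python3 - <<'E'
from h import *
import v
c=cal("w8");im=cv2.imread("pics/w8.png")
m=cv2.inRange(cv2.cvtColor(im,cv2.COLOR_BGR2HSV),(12,45,90),(35,255,255));m[:255]=0;m[302:]=0;m[:,:275]=0;m[:,358:]=0
ys,xs=np.nonzero(m);r=cv2.minAreaRect(np.c_[xs,ys].astype(np.float32));print(r,((onz(c,r[0],.06)[:2]-v.o)@v.R*1000).round(1))
E
```

```text
t 12.17 p [0.4846 0.2343 0.1485] j [ 0.451  0.429 -0.153  0.984 -0.001  0.147] F [1.4 0.5 2.4] g 0.0145
tcp in vise [-146.5   -3.7] z 0.1484760042584653
theta 0.129 r 32.7
0.4 [1, -8, 3]
0.9 [2, -21, 13]
1.4 [2, -27, 27]
1.9 [2, -26, 43]
2.4 [2, -17, 56]
2.9 [2, -3, 64]
3.4 [2, 12, 63]
3.9 [2, 26, 56]
4.4 [2, 35, 42]
4.9 [2, 36, 26]
5.4 [2, 29, 12]
5.9 [1, 16, 3]
((315.0, 279.0), (40.0, 58.0), 90.0) [-5. -2.]
```

send_rows:
  moves:
    - [[0, 0, 0], [0, 0, 0], 50]
    - [[0, 0, 0], [0, 0, 0], 50]
    - [[0, 0, 0], [0, 0, 0], 60]
    - [[0, 0, -30], [0, 0, 0], 85]
    - [[0, 0, -65], [0, 0, 0], 85]
    - [[0, 0, -95], [0, 0, 0], 85]
    - [[-35, 0, -95], [0, 0, 0], 85]
    - [[-70, 1, -95], [0, 0, 0], 85]
    - [[-105, 2, -95], [0, 0, 0], 85]
    - [[-140, 2, -95], [0, 0, 0], 85]
    - [[-142, 2, -95], [0, 0, 0], 85]
    - [[-142, 2, -95], [0, 0, 0], 85]

```text
clock: 13.17
eef_pos: [0.62, 0.2786, 0.2413]
tool_rot: [-0.151, 0.989, -0.0, 0.001]
ft_force: [-0.5, -0.6, -0.8]
grip_width: 0.0847
```

```bash
python3 - <<'E'
from h import *
import v
st();X=v.o+v.R@[-.0045,-.0015];go([*X,.1185],107.4)
E
```

```text
t 13.17 p [0.62   0.2786 0.2413] j [ 4.220e-01  6.360e-01  4.510e-01  1.384e+00 -1.000e-03  1.190e-01] F [-0.5 -0.6 -0.8] g 0.0847
to [np.float64(0.6194673625784166), np.float64(0.27884077456455375), 0.1185] 107.4 shift [  0.7   0.5 122.8] turn [-0.     0.002 -0.001]
```

send_rows:
  moves:
    - [[0, 0, 35], [0, 0, 0], 85]
    - [[0, 0, 70], [0, 0, 0], 85]
    - [[0, 0, 100], [0, 0, 0], 85]
    - [[0, 0, 115], [0, 0, 0], 85]
    - [[0, 0, 121], [0, 0, 0], 85]
    - [[0, 0, 122], [0, 0, 0], 85]
    - [[0, 0, 122], [0, 0, 0], 50]
    - [[0, 0, 122], [0, 0, 0], 50]
    - [[0, 0, 122], [0, 0, 0], 50]
    - [[0, 0, 122], [0, 0, 0], 50]
    - [[0, 0, 122], [0, 0, 0], 50]

```text
clock: 14.08
eef_pos: [0.6216, 0.2793, 0.1224]
tool_rot: [-0.151, 0.989, 0.001, 0.004]
ft_force: [-0.8, 0.2, 6.7]
grip_width: 0.0584
```

```bash
python3 - <<'E'
from h import *
import v
st();o=readout.get_obs();print(((o["eef_pos"][:2]-v.o)@v.R*1000).round(1))
X=v.o+v.R@[-.0045,.0005];go([*X,.121],107.4)
E
```

```text
t 14.08 p [0.6216 0.2793 0.1224] j [ 4.220e-01  7.110e-01  2.690e-01  1.123e+00 -1.000e-03  1.190e-01] F [-0.8  0.2  6.7] g 0.0584
[-2.3 -1.7]
to [np.float64(0.6188695243219057), np.float64(0.28074933145892494), 0.121] 107.4 shift [2.2 2.2 1.4] turn [ 0.     0.007 -0.001]
```

send_rows:
  moves:
    - [[0, 0, -4], [0, 0.004, 0], 50]
    - [[1, 2, -5], [0, 0.007, 0], 50]
    - [[1, 2, -5], [0, 0.007, 0], 50]
    - [[1, 2, -5], [0, 0.007, 0], 50]
    - [[1, 2, -2], [0, 0.007, 0], 50]
    - [[1, 2, 1], [0, 0.007, 0], 50]
    - [[1, 2, 2], [0, 0.007, 0], 50]
    - [[1, 2, 2], [0, 0.007, 0], 50]

```text
clock: 14.75
eef_pos: [0.62, 0.2808, 0.1224]
tool_rot: [-0.151, 0.989, 0.0, 0.0]
ft_force: [-4.2, -1.3, 10.8]
grip_width: 0.0582
```

```bash
python3 - <<'E'
from h import *
import v
st();o=readout.get_obs();print(((o["eef_pos"][:2]-v.o)@v.R*1000).round(1))
E
```

```text
t 14.75 p [0.62   0.2808 0.1224] j [0.425 0.713 0.274 1.131 0.    0.122] F [-4.2 -1.3 10.8] g 0.0582
[-3.4  0.2]
```

Now at y = +0.2 mm and seated. Release and return to the handle.

send_rows:
  moves:
    - [[0, 0, 0], [0, 0, 0], 80]
    - [[0, 0, 0], [0, 0, 0], 80]
    - [[0, 0, 0], [0, 0, 0], 80]
    - [[0, 0, 0], [0, 0, 0], 80]
    - [[0, 0, -25], [0, 0, 0], 80]
    - [[0, 0, -50], [0, 0, 0], 80]
    - [[0, 0, -80], [0, 0, 0], 80]
    - [[0, 0, -110], [0, 0, 0], 80]
    - [[50, 0, -130], [0, 0, 0], 60]
    - [[90, 0, -138], [0, 0, 0], 60]
    - [[90, 0, -138], [0, 0, 0], 60]
    - [[90, 0, -138], [0, 0, 0], 60]

```text
clock: 15.75
eef_pos: [0.5314, 0.2531, 0.2614]
tool_rot: [-0.151, 0.988, 0.0, 0.0]
ft_force: [0.7, -0.3, 0.9]
grip_width: 0.0599
```

```bash
python3 - <<'E'
from h import *
import v
st()
c,im=snap("wrist","w9")
m=cv2.inRange(cv2.cvtColor(im,cv2.COLOR_BGR2HSV),(12,45,90),(35,255,255));m[:255]=0;m[302:]=0;m[:,:275]=0;m[:,358:]=0
ys,xs=np.nonzero(m);r=cv2.minAreaRect(np.c_[xs,ys].astype(np.float32));print(r,((onz(c,r[0],.06)[:2]-v.o)@v.R*1000).round(1))
m=cv2.inRange(cv2.cvtColor(im,cv2.COLOR_BGR2HSV),(0,0,0),(180,255,62));m[:100]=0;m[195:]=0;m[:,:290]=0;m[:,335:]=0
ys,xs=np.nonzero(cv2.morphologyEx(m,cv2.MORPH_OPEN,np.ones((5,5))))
s=(ys>115)&(ys<175);p=(xs[s].mean(),ys[s].mean());print("handle",((onz(c,p,.094)[:2]-v.o)@v.R*1000).round(1))
go([*(v.o+v.R@[-.148,-.004]),.147],107.4)
E
```

```text
t 15.75 p [0.5314 0.2531 0.2614] j [0.444 0.436 0.174 1.308 0.    0.141] F [ 0.7 -0.3  0.9] g 0.0599
((315.0, 277.0), (40.0, 58.0), 90.0) [-5.9 -0.3]
handle [-146.8   -3.9]
to [np.float64(0.48327570322792135), np.float64(0.23356018354192415), 0.147] 107.4 shift [ 53.9  -4.4 114. ] turn [ 0.     0.002 -0.   ]
```

Bone now centred (y ≈ -0.3 mm). Grip the handle.

send_rows:
  moves:
    - [[25, -2, 20], [0, 0, 0], 60]
    - [[54, -4, 40], [0, 0, 0], 60]
    - [[54, -4, 60], [0, 0, 0], 60]
    - [[54, -4, 85], [0, 0, 0], 60]
    - [[54, -4, 107], [0, 0, 0], 60]
    - [[54, -4, 114], [0, 0, 0], 60]
    - [[54, -4, 114], [0, 0, 0], 60]
    - [[54, -4, 114], [0, 0, 0], 8]
    - [[54, -4, 114], [0, 0, 0], 8]
    - [[54, -4, 114], [0, 0, 0], 8]
    - [[54, -4, 114], [0, 0, 0], 8]
    - [[54, -4, 114], [0, 0, 0], 8]

```text
clock: 16.8
eef_pos: [0.4841, 0.2343, 0.1484]
tool_rot: [-0.151, 0.989, 0.001, 0.003]
ft_force: [0.5, -0.3, 3.1]
grip_width: 0.0145
```

```bash
python3 crank.py 0.5 116 .4 .9 1.4 1.9 2.4 2.9 3.4 3.9 4.4 4.9 5.4 5.9
```

```text
t 16.8 p [0.4841 0.2343 0.1484] j [ 0.451  0.428 -0.154  0.983 -0.     0.147] F [ 0.5 -0.3  3.1] g 0.0145
tcp in vise [-147.    -3.6] z 0.14843713685584572
theta 0.125 r 32.7
0.4 [1, -8, 3]
0.9 [1, -21, 13]
1.4 [1, -27, 27]
1.9 [1, -26, 43]
2.4 [1, -18, 56]
2.9 [1, -4, 63]
3.4 [1, 12, 63]
3.9 [1, 26, 56]
4.4 [1, 34, 42]
4.9 [1, 35, 26]
5.4 [1, 29, 12]
5.9 [1, 16, 3]
```

send_rows:
  moves:
    - [[1, -8, 3], [0, 0, 0], 8]
    - [[1, -21, 13], [0, 0, 0], 8]
    - [[1, -27, 27], [0, 0, 0], 8]
    - [[1, -26, 43], [0, 0, 0], 8]
    - [[1, -26, 43], [0, 0, 0], 8]

```text
clock: 17.22
eef_pos: [0.4918, 0.2096, 0.1042]
tool_rot: [-0.151, 0.989, 0.002, 0.003]
ft_force: [2.3, 3.6, -1.2]
grip_width: 0.0144
```

```bash
python3 crank.py 0.5 116 2.4 2.9 3.4 3.9 4.4 4.9 5.4 5.9 6.4 6.9 7.4 7.9
```

```text
t 17.22 p [0.4918 0.2096 0.1042] j [ 0.402  0.474 -0.216  0.873  0.002  0.099] F [ 2.3  3.6 -1.2] g 0.0144
tcp in vise [-147.   -29.4] z 0.10416233643881914
theta 1.948 r 32.2
2.4 [1, 8, 12]
2.9 [1, 22, 19]
3.4 [1, 38, 19]
3.9 [1, 52, 12]
4.4 [1, 60, -2]
4.9 [1, 61, -18]
5.4 [1, 55, -32]
5.9 [1, 42, -41]
6.4 [1, 26, -44]
6.9 [1, 12, -38]
7.4 [1, 1, -26]
7.9 [1, -2, -10]
```

send_rows:
  moves:
    - [[1, 8, 12], [0, 0, 0], 8]
    - [[1, 22, 19], [0, 0, 0], 8]
    - [[1, 38, 19], [0, 0, 0], 8]
    - [[1, 52, 12], [0, 0, 0], 8]
    - [[1, 60, -2], [0, 0, 0], 8]
    - [[1, 61, -18], [0, 0, 0], 8]
    - [[1, 55, -32], [0, 0, 0], 8]
    - [[1, 42, -41], [0, 0, 0], 8]
    - [[1, 26, -44], [0, 0, 0], 8]
    - [[1, 12, -38], [0, 0, 0], 8]
    - [[1, 1, -26], [0, 0, 0], 8]
    - [[1, -2, -10], [0, 0, 0], 8]

```text
clock: 18.22
eef_pos: [0.4927, 0.2067, 0.1154]
tool_rot: [-0.151, 0.989, 0.004, 0.005]
ft_force: [-1.4, 7.5, 2.3]
grip_width: 0.0148
```

```bash
python3 crank.py 0.5 116 8.2 8.7 9.2 9.7 10.2 10.6 11 11.4 11.8
```

```text
t 18.22 p [0.4927 0.2067 0.1154] j [ 0.395  0.458 -0.209  0.893  0.005  0.093] F [-1.4  7.5  2.3] g 0.0148
tcp in vise [-147.   -32.5] z 0.11540780872884365
theta 1.589 r 33.0
8.2 [1, 3, 10]
8.7 [1, 12, 23]
9.2 [1, 26, 31]
9.7 [1, 42, 30]
10.2 [1, 55, 23]
10.6 [1, 62, 12]
11.0 [1, 65, 0]
11.4 [1, 62, -13]
11.8 [1, 55, -23]
```

send_rows:
  moves:
    - [[1, 3, 10], [0, 0, 0], 8]
    - [[1, 12, 23], [0, 0, 0], 8]
    - [[1, 26, 31], [0, 0, 0], 8]
    - [[1, 42, 30], [0, 0, 0], 8]
    - [[1, 55, 23], [0, 0, 0], 8]
    - [[1, 62, 12], [0, 0, 0], 8]
    - [[1, 65, 0], [0, 0, 0], 8]
    - [[1, 65, 0], [0, 0, 0], 8]

```text
clock: 18.88
eef_pos: [0.4731, 0.2682, 0.1178]
tool_rot: [-0.151, 0.989, 0.003, 0.006]
ft_force: [1.7, -2.7, 2.6]
grip_width: 0.014
```

```bash
python3 crank.py 0.5 116 11.3 11.6 11.9 12.2 12.5 12.8 13.1 13.3 13.4
python3 - <<'E'
from h import *
b=snap("side","s10")[1][150:250,230:375];a=snap("scene","c10")[1][165:270,240:370]
cv2.imwrite("pics/m10.png",np.vstack([cv2.resize(b,(435,300),interpolation=2),cv2.resize(a,(435,300),interpolation=2)]))
E
```

```text
t 18.88 p [0.4731 0.2682 0.1178] j [ 0.515  0.469 -0.181  0.907  0.002  0.213] F [ 1.7 -2.7  2.6] g 0.014
tcp in vise [-147.4   32.1] z 0.11781258649796161
theta -1.514 r 31.7
11.3 [1, -1, -8]
11.6 [0, -5, -16]
11.9 [0, -12, -23]
12.2 [0, -20, -28]
12.5 [0, -29, -30]
12.8 [0, -39, -29]
13.1 [0, -48, -26]
13.3 [0, -53, -22]
13.4 [0, -55, -20]
```

View pics/m10.png

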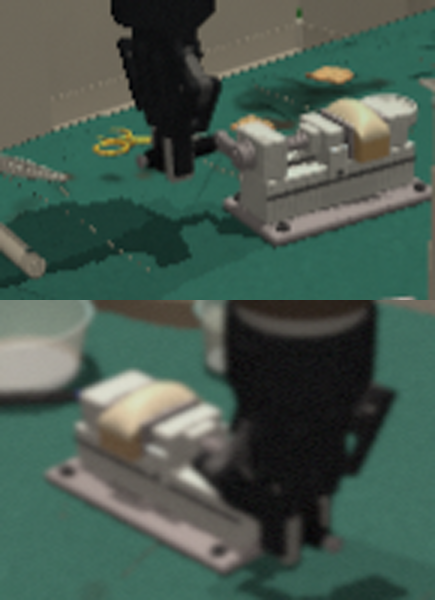

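send_rows:
  moves:
    - [[1, -1, -8], [0, 0, 0], 8]
    - [[0, -5, -16], [0, 0, 0], 8]
    - [[0, -12, -23], [0, 0, 0], 8]
    - [[0, -20, -28], [0, 0, 0], 8]
    - [[0, -29, -30], [0, 0, 0], 8]
    - [[0, -39, -29], [0, 0, 0], 8]
    - [[0, -48, -26], [0, 0, 0], 8]
    - [[0, -53, -22], [0, 0, 0], 8]
    - [[0, -53, -22], [0, 0, 0], 8]
    - [[0, -53, -22], [0, 0, 0], 8]

```text
clock: 19.82
eef_pos: [0.4893, 0.2162, 0.139]
tool_rot: [-0.15, 0.989, 0.003, 0.007]
ft_force: [2.3, -3.5, 5.1]
grip_width: 0.0141
```

```bash
python3 crank.py 0.5 116 13.35 13.45
```

```text
t 19.82 p [0.4893 0.2162 0.139 ] j [ 0.415  0.429 -0.183  0.945  0.002  0.115] F [ 2.3 -3.5  5.1] g 0.0141
tcp in vise [-147.5  -22.4] z 0.1390390200510201
theta 0.782 r 32.5
13.35 [1, 0, 0]
13.45 [1, -2, 3]
```

send_rows:
  moves:
    - [[0, 0, 0], [0, 0, 0], 45]
    - [[0, 0, 0], [0, 0, 0], 45]
    - [[0, 0, 0], [0, 0, 0], 45]
    - [[0, 0, 0], [0, 0, 0], 45]
    - [[0, 0, -25], [0, 0, 0], 45]
    - [[0, 0, -55], [0, 0, 0], 45]
    - [[0, 0, -90], [0, 0, 0], 60]
    - [[-30, 20, -125], [0, 0, 0], 60]
    - [[-50, 25, -130], [0, 0, 0], 60]
    - [[-50, 25, -130], [0, 0, 0], 60]
    - [[-50, 25, -130], [0, 0, 0], 60]

```text
clock: 20.73
eef_pos: [0.5286, 0.2548, 0.27]
tool_rot: [-0.15, 0.989, 0.003, 0.007]
ft_force: [-1.0, 0.3, -0.0]
grip_width: 0.0601
```

```bash
python3 - <<'E'
from h import *
import v
st();c,im=snap("wrist","w11")
m=cv2.inRange(cv2.cvtColor(im,cv2.COLOR_BGR2HSV),(12,45,90),(35,255,255));m[:245]=0;m[310:]=0;m[:,:260]=0;m[:,370:]=0
ys,xs=np.nonzero(m);r=cv2.minAreaRect(np.c_[xs,ys].astype(np.float32));print(r,((onz(c,r[0],.06)[:2]-v.o)@v.R*1000).round(1))
m=cv2.inRange(cv2.cvtColor(im,cv2.COLOR_BGR2HSV),(0,0,0),(180,255,62));m[:100]=0;m[195:]=0;m[:,:240]=0;m[:,340:]=0
k=max(cv2.findContours(cv2.morphologyEx(m,cv2.MORPH_OPEN,np.ones((5,5))),0,1)[0],key=cv2.contourArea)
p=cv2.minAreaRect(k);print("handle",p,((onz(c,p[0],.0846)[:2]-v.o)@v.R*1000).round(1),"expected y",-32*np.sin(13.35-4*np.pi))
cv2.imwrite("pics/m11.png",im)
E
```

```text
t 20.73 p [0.5286 0.2548 0.27  ] j [0.448 0.419 0.168 1.305 0.002 0.147] F [-1.   0.3 -0. ] g 0.0601
((312.0, 275.0), (36.0, 56.0), 90.0) [-1.1 -0.5]
handle ((284.0, 146.5), (71.0, 18.0), 90.0) [-142.5  -22.8] expected y -22.58735875118927
```

View pics/m11.png

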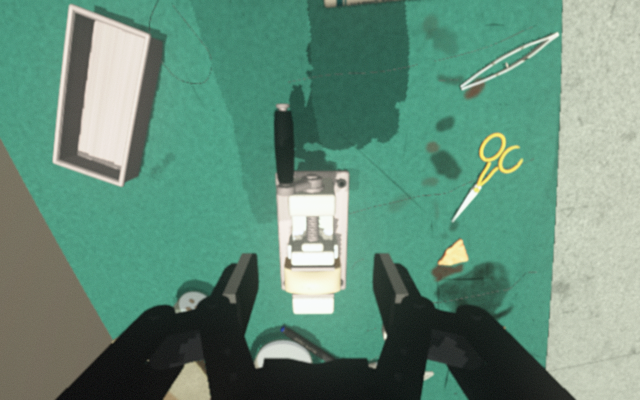

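The bone at px (312,275) sits clamped between both jaws. The crank handle at (284,146) is at y = -22.8 mm, which matches 13.35 rad, and the other items look undisturbed. Handing in.

```bash
python3 -c "
from workcell import order
print(order.job_done())"
```

```text
the job is handed in; nothing more can be done
None
```

The bone block is clamped upright in the vise with its sawn faces against the jaws, and I handed the job in at about 21 s of the 72 s allowed.

**What I did:**
- I lifted the bone from the tray by its sawn faces and stood it base down on the bare drape. I let go and took it again by its two ends.
- I set it on the vise bed. It first stood about 2 mm off the middle of the jaws, so I took it by the ends once more and moved it over before cranking.
- I carried the crank handle round about 2.1 turns clockwise, then let go and backed the arm away.

**Last checks:**
- **Crank:** the handle's position gives an angle of about 13.35 rad. That is about 0.37 turn past the stated 11.0 rad touch angle. After I released it, the last picture put the handle at y = -22.8 mm against -22.6 mm expected.
- **Bone:** it sits about 0.5 mm from the middle of the jaws across them and about 1 mm from the clamping point along the screw. Both are within the measuring error of about 1–2 mm. The pictures show it upright between both jaws.
- **Forces:** the highest wrist force I read was about 12 N.
- **Other items:** the tray, cup, scissors and forceps look untouched by eye, and I did not measure them. The marker was mostly out of view in the last picture, but the arm did not go near it.

**What did not agree:** the fingers read 1 to 3 mm narrower than the stated sizes on every grasp, and I did not find out why. Some triangulated heights of vise and tray corners were off by up to about 30 mm, so I used the text's heights for those. I did not feel for the moment of touch; the turn past it relies on the stated 11.0 rad.

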